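# Sort the saw bench: dops, slab and offcuts

### The arm

A 6-joint arm with a two-finger parallel gripper is mounted at the origin on a cart in front of the work surface, level with it; the furniture and walls round the work are solid. World frame = base frame: x ahead of the robot, y to its left, z up, the work surface at z = 0. Lengths are in mm, angles in rad, forces in N, time in s.
With the tool pointing down it reaches from about 350 to 875 mm from the base axis. Payload 15.5 kg.
Tool frame: the origin (TCP) lies on the centre line of the jaws, within the pads' length; the fingertips stand arm.tip_extent ahead of it and the grasp point (between the pads) lies 5 mm behind it (arm.tip_extent is the distance from the TCP to the fingertips, in mm); z points along the fingers, y is the line along which they close (so a half turn about z gives the same grasp; the last joint's range is limited). The gripper opens to 85 mm and grips with 20 to 120 N. Pads are 22 mm wide; open, the fingers measure 114 mm over their backs; the gripper's body (76 mm by 85 mm) begins 54 mm behind the grasp point. The pads swing forward as they close: fully open they stand 13 mm farther back than shut.
Start: joints at [1.058, 0.494, 1.345, -0, 1.302, -0.096], TCP at [253.59, 571.243, 245.277] pointing down, gripper open.
Joint ranges: [-2.91, 2.91], [-0.82, 2.16], [0.22, 2.67], [-1.22, 4.37], [0.12, 2.79], [-3.08, 3.08]. Speed limits (rad/s): [1.89, 1.89, 2.57, 3.01, 3.01, 3.01].

### API

Orientations are given as [roll, pitch, yaw] about the fixed x, y, z axes, in that order (R = Rz(yaw) Ry(pitch) Rx(roll)).
In Python, from cell import arm, viewer gives the robot as it stands. The module is installed in compiled form; this text tells all that it offers.
- The arm moves only by the tool apply_moves, never from a script. Its argument "deltas" is a list of rows, each a list of 7 numbers: the finger opening in mm, from 0 to 85.4, then the shift along the tool's x, y, z in units of 50 mm (1.0 is 50 mm), then the turn, a rotation vector about the tool's x, y, z in degrees. A call has 1 to 20 rows; each row is the pose to reach, as a shift and turn from the pose commanded when the call began, along the tool's axes at that moment; what a row does not reach only later rows make up. A row lasts 1/10 s, in which the tool goes at most 50 mm and 8.59 degrees, less where a joint would pass 70% of its speed; a pose out of reach is approached as far as the arm can. A call with a gripper value outside its range is refused whole. The fingers move at their own pace and stop on an object; "squeeze" is the grip in N (left out, the last holds). Time passes only in rows, so rows that repeat a pose let the fingers close. It gives the time, the measured TCP pose, the force, the opening and the grip force at its end, in the units of the state.
- arm.observe(): the state, without advancing time (a new reading comes with each control period).
- viewer.get_image(name): name is "scene" or "side" or "wrist"; returns a dict with "pixels" (384x512x3 uint8, blue, green, red), "fovy" (degrees; the focal length in pixels is half the picture's height over the tangent of half this angle, whatever the lens; pixels are square), "cx", "cy" (the principal point, pixels), "xyz" and "attitude" of the camera in the world. Camera axes: x right, y down, z forward; pixel columns grow to the right and rows downward; lengths in mm; the calibration is good to about 2 mm. A picture is of the moment at which its call begins. There is no depth.
- arm.hand_in(): hands the job in; it is judged then, once.
The state is a dict: "t": time; "joints": joint angles; "joint_vel": joint speeds; "joint_efforts": joint torques, N m; "eef_pos": TCP position; "eef_rot": TCP orientation; "force": force on the tool from outside, world axes, zero at the start; "moment": the same for the moment, N m; "grip_width": finger opening in mm; "gripper_force": force on a finger pad.
Only numpy, scipy, OpenCV 4.12 (cv2) and the standard library are available. Lean on these libraries where they do the work, as an engineer would, in place of code of your own. Each camera call takes 0.05 s, during which the arm holds its last target. There are 200 camera calls.

### The job

Sort what has collected beside the trim saw. Lay each of the two dop sticks in its own pair of notches of the wooden dop rest, with its stone hanging free beyond the rail; lay the thin sawn slab flat on the rubber mat in the wide bay of the steel tray, and set both rough offcuts in the tray's narrower bare bay.

Things in the scene. Friction and masses are not known exactly. Their poses are not given: they have to be found in the camera images.
- dop_a: Shorter dop stick, 122 mm: round wooden stick 9 mm thick along y, axis at z = 9 mm, a stone waxed in a dark red collar at its -y end (head, 18 mm across, y -61 to -38), bare stick to y +61. A foot 12 mm wide under it (y +28 to +34, z 0 to 4) keeps it level. Origin: mid-length, underside. Grip across at y +5. Starts foot down, head away from the robot within 25 deg.
- dop_b: Longer dop stick, 130 mm: round wooden stick 9 mm thick along y, axis at z = 9 mm, a stone waxed in a dark red collar at its -y end (head, 18 mm across, y -65 to -42), bare stick to y +65. A foot 12 mm wide under it (y +32 to +38, z 0 to 4) keeps it level. Origin: mid-length, underside. Grip across at y +5. Starts foot down, head away from the robot within 25 deg.
- slab: Sawn slab of pink stone, a flat irregular plate 44 x 64 x 8 mm (x, y, z). Origin: centre of its underside; z up.
- stub_small: Smaller rough offcut: a rounded pink lump, 27 x 32 x 22 mm (x, y, z). Origin: centre of its underside.
- stub_large: Larger rough offcut: a blocky cream-yellow lump, 30 x 40 x 22 mm (x, y, z). Origin: centre of its underside.
- dop_rest: Fixed wooden rest, board 126x96x6 mm, two rails along x, 44 high, 8 thick, at y -38, +38. Each has 45 deg V notches at x -35, +35: mouth 28 wide, bottom at z 30. Sticks fit along y: head outside one rail, foot between rails, its origin at z 27.5 and y -12 if the head is on the -y side, +12 if on the other (8 play). Origin: centre of underside; y points back to the robot within 25 deg.
- sort_tray: Shallow steel sorting tray, fixed, 108 x 166 x 12 mm (x, y, z), outer walls and divider 4 mm thick, 12 high. Wide bay with a black rubber mat: centre y +37, 100 x 84 mm inside, mat 5.5 mm above the table. Narrower bare steel bay: centre y -44, 100 x 70 mm inside, floor at 4 mm. Origin: centre of its underside. y points to the robot's left within 15 deg.
Things that resemble listed ones, but are neither listed nor needed, are in the scene too. Leave any blue or purple look-alike of the stub_small alone. There is more than one size of the slab; the job needs the larger.

How it is judged (in metres and radians):
At the end, for the whole second after the job is handed in: Both sticks level in their own notches (6 mm sideways, 22 mm along, 7 degrees), head outside a rail, foot between; slab flat on the mat inside the wide bay; both offcuts down on the floor of the bare bay; all released and at rest (y of dop_a in the frame of dop_rest between -0.022 and 0.022 m and z of dop_a in the frame of dop_rest between 0.0235 and 0.0325 m and angle between the y axis of each of dop_a, dop_b and the y axis of dop_rest, either way round below 0.12 rad and angle between dop_a's own y axis and vertical between 1.5 and 1.64 rad and y of dop_b in the frame of dop_rest between -0.022 and 0.022 m and z of dop_b in the frame of dop_rest between 0.0235 and 0.0325 m and angle between dop_b's own y axis and vertical between 1.5 and 1.64 rad and ((x of dop_a in the frame of dop_rest between 0.029 and 0.041 m and x of dop_b in the frame of dop_rest between -0.041 and -0.029 m) or (x of dop_a in the frame of dop_rest between -0.041 and -0.029 m and x of dop_b in the frame of dop_rest between 0.029 and 0.041 m)) and x of slab in the frame of sort_tray between -0.032 and 0.032 m and y of slab in the frame of sort_tray between 0.013 and 0.061 m and z of slab in the frame of sort_tray between 0.003 and 0.0085 m and angle between slab's own z axis and vertical below 0.08 rad and x of stub_small in the frame of sort_tray between -0.04 and 0.04 m and y of stub_small in the frame of sort_tray between -0.069 and -0.019 m and z of stub_small in the frame of sort_tray between 0.002 and 0.026 m and x of stub_large in the frame of sort_tray between -0.04 and 0.04 m and y of stub_large in the frame of sort_tray between -0.069 and -0.019 m and z of stub_large in the frame of sort_tray between 0.002 and 0.026 m and linear speed of each of dop_a, dop_b, slab, stub_small, stub_large below 0.02 m/s and angular speed of each of dop_a, dop_b, slab, stub_small, stub_large below 0.3 rad/s); the robot touches nothing.
It also fails if it takes over 131 s, if anything falls off the work surface, if the arm or the gripper's body presses on something with over 40 N, if the wrist force passes 120 N, or if a joint passes its speed limit or range.

## Working session

There is one attempt and no reset: what is moved stays moved. The work goes in short steps, Python scripts to look and compute and a tool call to move; the robot and the scene stay as the last step left them, time stands still between calls to the robot, and variables do not carry over. Pictures are saved under pics/ and viewed, at most 14 in all, crops included, and the job is handed in when it is done.

Besides the shell and the picture viewer there is one more tool, called after ">>>" by a JSON object that holds its "api" and its "payload". apply_moves: Moves the arm, as the interface text tells. Its arguments: {"type":"object","properties":{"deltas":{"type":"array","items":{"type":"array","items":{"type":"number"}}},"squeeze":{"type":"number"}},"required":["deltas"]}

```bash
mkdir -p pics
cat > h.py <<'E'
import numpy as np, cv2
from cell import arm, viewer
from scipy.spatial.transform import Rotation as R
def shot(n,f=None):
    d=viewer.get_image(n)
    if f: cv2.imwrite('pics/'+f,d['pixels'])
    return d
def cam(d):
    f=d['pixels'].shape[0]/2/np.tan(np.radians(d['fovy'])/2)
    a=np.array(d['attitude'],float)
    M=a if a.shape==(3,3) else R.from_euler('xyz',a).as_matrix()
    return f,M,np.array(d['xyz'],float)
def ray(d,u,v):
    f,M,p=cam(d); r=M@np.array([(u-d['cx'])/f,(v-d['cy'])/f,1]); return p,r
def plane(d,u,v,z):
    p,r=ray(d,u,v); return p+r*(z-p[2])/r[2]
def proj(d,P):
    f,M,p=cam(d); q=M.T@(np.array(P,float)-p); return np.array([d['cx']+f*q[0]/q[2],d['cy']+f*q[1]/q[2]])
def tri(a,b):
    (p,r),(q,s)=a,b
    r=r/np.linalg.norm(r);s=s/np.linalg.norm(s)
    t=np.linalg.lstsq(np.c_[r,-s],q-p,rcond=None)[0]
    x,y=p+r*t[0],q+s*t[1]; return (x+y)/2,np.linalg.norm(x-y)
E
python3 - <<'E'
from h import *
import pickle
D={}
for n in ['scene','side','wrist']:
    d=shot(n,f'{n}0.png'); D[n]=d
    print(n,{k:v for k,v in d.items() if k!='pixels'})
pickle.dump(D,open('d0.pkl','wb'))
a=D['scene']['pixels'];b=D['side']['pixels']
print(arm.observe(),arm.tip_extent)
E
```

```text
scene {'fovy': 51.35692277005976, 'cx': 259.7750053744536, 'cy': 187.6797297069994, 'xyz': array([ 551.91087224, -987.27790577,  406.68130979]), 'attitude': array([-2.03553342,  0.0217198 ,  0.07751315])}
side {'fovy': 51.96141084847071, 'cx': 263.3800282991644, 'cy': 191.2748027523467, 'xyz': array([415.17242607, 457.74120894, 532.14102313]), 'attitude': array([-2.18444562, -0.00385061, -3.00893943])}
wrist {'fovy': 62.777532194667415, 'cx': 263.5720248053077, 'cy': 194.21286342231255, 'xyz': array([189.98679492, 600.1099346 , 373.33611098]), 'attitude': array([2.86316210e+00, 1.69016913e-03, 1.15355195e+00])}
{'t': 0.15, 'joints': array([ 1.05747299e+00,  4.94064846e-01,  1.34596714e+00,  5.02222643e-06,
        1.30250629e+00, -9.54945802e-02]), 'joint_vel': array([-9.89541758e-05, -3.11794936e-03, -2.00213841e-03,  1.52899817e-03,
        6.92640745e-05, -8.43844970e-04]), 'joint_efforts': array([ 2.99415769e-04, -8.82553697e+01, -3.84059680e+01, -2.12358736e-04,
        7.39384355e-03,  8.33105310e-05]), 'eef_pos': array([253.47704587, 571.01220077, 244.82939804]), 'eef_rot': array([-3.14065181e+00, -9.49830826e-05,  2.72376252e+00]), 'force': array([-0.76388044, -0.23462834, -0.52178552]), 'moment': array([ 0.06832425, -0.00221395,  0.03389582]), 'gripper_force': 0.0, 'grip_width': 85.59785941101853} 14.0
```

View pics/scene0.png

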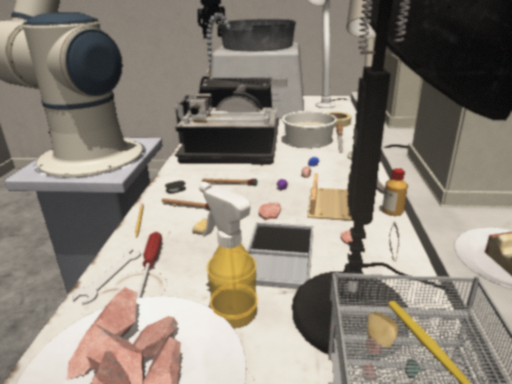

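View pics/side0.png

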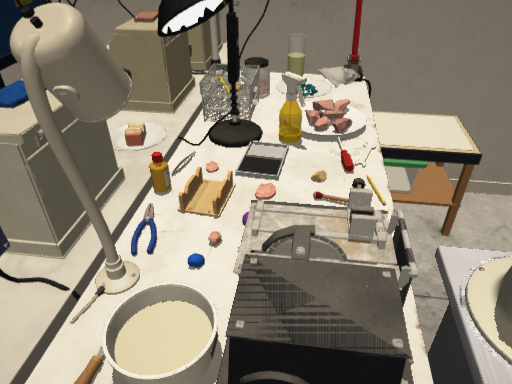

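Run:
```python
from h import *
import pickle
D=pickle.load(open('d0.pkl','rb'))
for n,L in dict(side=dict(slab=(265,190,8),small=(211,166,8),stub=(215,238,10),blue=(196,260,10),purple=(247,218,10),yel=(318,176,10),dophead=(318,196,9),trayL=(247,143,12),trayR=(286,146,12),trayRn=(277,179,12),trayLn=(236,174,12),bottle=(289,138,0),restA=(180,210,3),restB=(220,215,3),lampbase=(235,140,0),orange=(160,188,0),sawL=(240,275,0),pliers=(150,225,0),sawtopL=(252,203,100)),
  scene=dict(slab=(270,211,8),yel=(201,227,10),stub=(305,172,10),h1=(253,183,9),t1=(203,181,9),h2=(212,206,9),t2=(163,202,9),trayBL=(256,224,12),trayBR=(312,227,12),trayFR=(304,284,12),bottle=(232,315,0),sawfl=(178,160,0),sawfr=(273,161,0),lampbase=(345,310,0),rest=(330,205,3),clip=(175,187,0),smallslab=(347,237,4))).items():
  for k,(u,v,z) in L.items(): print(n,k,plane(D[n],u,v,z).round())
a=cv2.resize(D['scene']['pixels'][90:300,130:420],None,fx=2.7,fy=2.7,interpolation=cv2.INTER_CUBIC)
cv2.imwrite('pics/s1.png',a)
```

```text
side slab [ 509. -286.    8.]
side small [ 658. -372.    8.]
side stub [ 584. -106.   10.]
side blue [605. -42.  10.]
side purple [ 532. -176.   10.]
side yel [ 388. -360.   10.]
side dophead [ 386. -277.    9.]
side trayL [ 587. -499.   12.]
side trayR [ 478. -497.   12.]
side trayRn [ 485. -330.   12.]
side trayLn [ 587. -338.   12.]
side bottle [ 475. -568.    0.]
side restA [ 683. -192.    3.]
side restB [ 593. -187.    3.]
side lampbase [ 628. -534.    0.]
side orange [ 757. -271.    0.]
side sawL [520. -26.   0.]
side pliers [ 731. -138.    0.]
side sawtopL [ 510. -111.  100.]
scene slab [ 510. -298.    8.]
scene yel [ 385. -366.   10.]
scene stub [ 584. -112.   10.]
scene h1 [ 465. -174.    9.]
scene t1 [ 348. -167.    9.]
scene h2 [ 390. -284.    9.]
scene t2 [ 284. -271.    9.]
scene trayBL [ 487. -354.   12.]
scene trayBR [ 591. -360.   12.]
scene trayFR [ 573. -519.   12.]
scene bottle [ 472. -575.   -0.]
scene sawfl [249. -22.   0.]
scene sawfr [503. -23.   0.]
scene lampbase [ 629. -556.    0.]
scene rest [ 632. -259.    3.]
scene clip [ 285. -182.    0.]
scene smallslab [ 653. -378.    4.]
```

View pics/s1.png

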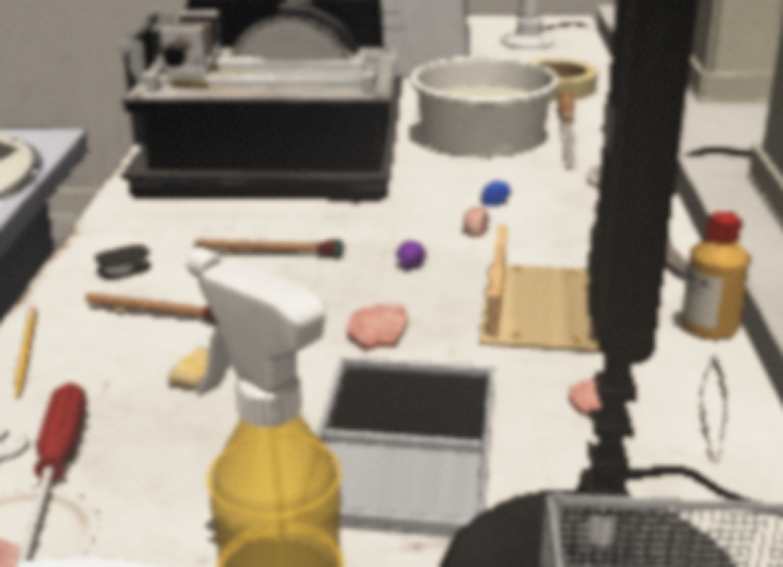

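```bash
cat >> h.py <<'E'
def go(*wps):
    """world waypoints (x,y,z,yaw_rad) -> tool shift (units of 50mm) and turn about tool z (deg), from the current pose"""
    s=arm.observe(); p=s['eef_pos']; y0=s['eef_rot'][2]
    M=R.from_euler('xyz',s['eef_rot']).as_matrix()
    for w in wps:
        t=M.T@(np.array(w[:3])-p)/50
        r=np.degrees(R.from_matrix(M.T@R.from_euler('xyz',[np.pi,0,w[3]]).as_matrix()).as_rotvec())
        print(t.round(3),r.round(1),'dist',round(np.linalg.norm(t)*50,1))
E
python3 - <<'E'
from h import *
import pickle
D=pickle.load(open('d0.pkl','rb'))
print(plane(D['side'],118,278,0))
print(tri(ray(D['side'],305,228),ray(D['scene'],240,86)), proj(D['scene'],[253,571,245]))
go((200,340,400,2.724),(330,0,400,1.4),(430,-230,330,0))
E
```

```text
[734.38085682  10.57602012   0.        ]
(array([413.8500533 ,  42.64579088, 181.07871035]), np.float64(4.045149606811397)) [212.99880301  37.29749058]
[-0.897 -4.66  -3.099] [-0.1 -0.  -0. ] dist 283.4
[-6.033 -9.82  -3.095] [-0.   0.  75.8] dist 596.6
[ -9.727 -13.211  -1.692] [-0.000e+00  1.000e-01  1.561e+02] dist 824.6
```

>>> {"api": "apply_moves", "payload": {"deltas": [[85,-0.2,-0.9,-1,0,0,0],[85,-0.4,-1.8,-2,0,0,0],[85,-0.6,-2.7,-2.5,0,0,0],[85,-0.8,-3.6,-3,0,0,0],[85,-0.9,-4.6,-3.1,0,0,8],[85,-1.8,-5.5,-3.1,0,0,16],[85,-2.6,-6.3,-3.1,0,0,24],[85,-3.4,-7.1,-3.1,0,0,32],[85,-4.2,-7.9,-3.1,0,0,40],[85,-5,-8.7,-3.1,0,0,48],[85,-5.6,-9.4,-3.1,0,0,56],[85,-6.3,-10.1,-3.1,0,0,64],[85,-7,-10.7,-3,0,0,72],[85,-7.6,-11.2,-3,0,0,80],[85,-8.2,-11.7,-2.8,0,0,88],[85,-8.7,-12.2,-2.6,0,0,96],[85,-9.2,-12.7,-2.4,0,0,104],[85,-9.5,-13,-2.2,0,0,112],[85,-9.7,-13.2,-2,0,0,120],[85,-9.7,-13.2,-1.7,0,0,128]]}}

```text
t: 2.15
eef_pos: [430.2, -232.7, 328.8]
eef_rot: [3.141, 0.0, 0.481]
force: [-0.1, 0.5, -0.2]
grip_width: 85.2
gripper_force: 0.0
```

>>> {"api": "apply_moves", "payload": {"deltas": [[85,0,0,0,0,0,8],[85,0,0,0,0,0,16],[85,0,0,0,0,0,24],[85,0,0,0,0,0,27.6],[85,0,0,0,0,0,27.6]]}}

```text
t: 2.65
eef_pos: [429.0, -228.7, 330.1]
eef_rot: [-3.141, 0.0, 0.007]
force: [-0.2, -0.1, -0.0]
grip_width: 84.9
gripper_force: 0.0
```

Run:
```python
from h import *
import pickle
d=shot('wrist','w1.png'); pickle.dump(d,open('w1.pkl','wb'))
go((480,-330,330,0))
```

```text
[1.000e+00 2.036e+00 2.000e-03] [-0.   0.   0.6] dist 113.4
```

View pics/w1.png

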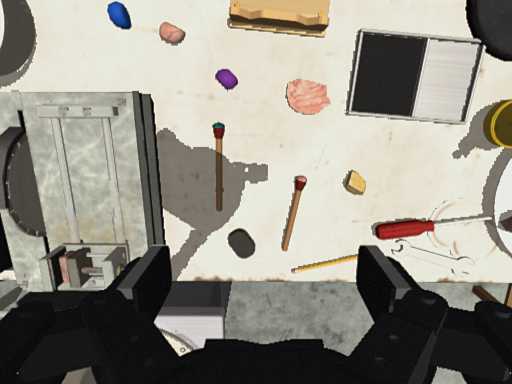

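>>> {"api": "apply_moves", "payload": {"deltas": [[85,0.6,0.6,0,0,0,0],[85,1.2,1.2,0,0,0,0],[85,1.8,1.7,0,0,0,0],[85,2,2,0,0,0,0.5],[85,2,2,0,0,0,0.5],[85,2,2,0,0,0,0.5]]}}

```text
t: 3.3
eef_pos: [529.6, -327.7, 329.8]
eef_rot: [-3.141, 0.001, 0.001]
force: [0.2, 0.7, -0.0]
grip_width: 84.8
gripper_force: 0.0
```

Run:
```python
from h import *
import pickle
d=shot('wrist','w2.png'); pickle.dump(d,open('w2.pkl','wb'))
cv2.imwrite('pics/w2b.png',cv2.resize(d['pixels'],(800,600)))
```

```text
(no output)
```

View pics/w2b.png

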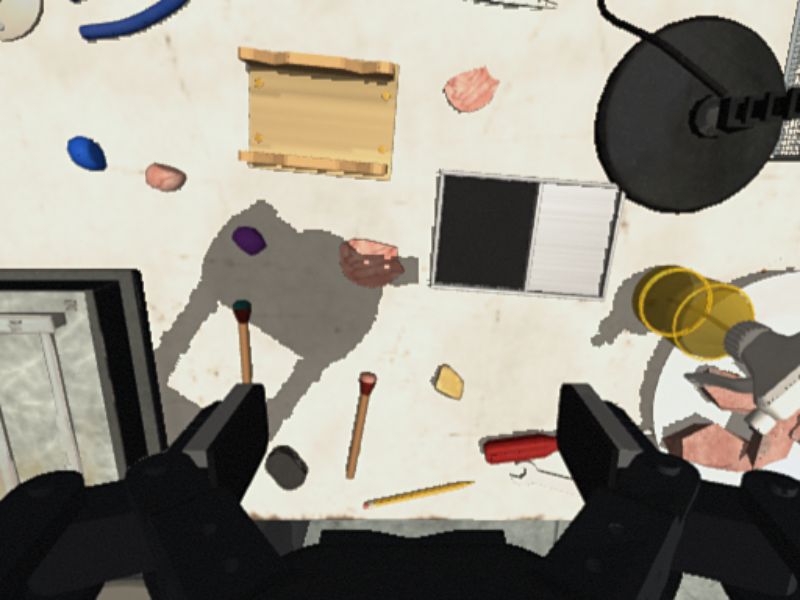

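Run:
```python
from h import *
import pickle
for n in ['w1','w2']:
    d=pickle.load(open(n+'.pkl','rb')); h=cv2.cvtColor(d['pixels'],cv2.COLOR_BGR2HSV)
    m=((h[...,1]>70)&(h[...,2]>40)).astype(np.uint8)*255
    m=cv2.morphologyEx(m,cv2.MORPH_CLOSE,np.ones((3,3)))
    cs,_=cv2.findContours(m,cv2.RETR_EXTERNAL,cv2.CHAIN_APPROX_NONE)
    print(n, d['xyz'].round(1),d['attitude'].round(4))
    for c in cs:
        a=cv2.contourArea(c)
        if a<120: continue
        (u,v),(w,l),an=cv2.minAreaRect(c)
        M=cv2.moments(c); hs=[np.median(h[...,k][cv2.drawContours(np.zeros_like(m),[c],-1,1,-1)>0]) for k in range(3)]
        P=plane(d,M['m10']/M['m00'],M['m01']/M['m00'],9)
        print(int(a),(round(u,1),round(v,1)),(round(w,1),round(l,1)),round(an,1),'cen',P.round(0)[:2],hs)
```

```text
w1 [ 499.1 -227.6  458.7] [ 2.8619e+00 -2.0000e-04 -1.5633e+00]
167 (484.7, 296.1) (29.6, 9.5) 39.8 cen [ 203. -588.] [np.float64(14.0), np.float64(149.0), np.float64(56.0)]
232 (324.9, 263.3) (4.7, 67.9) 77.6 cen [ 257. -329.] [np.float64(20.0), np.float64(171.5), np.float64(194.5)]
190 (64.3, 265.3) (14.6, 31.6) 9.8 cen [249.  87.] [np.float64(9.0), np.float64(81.0), np.float64(167.5)]
793 (404.4, 228.5) (16.2, 59.3) 82.6 cen [ 316. -443.] [np.float64(1.0), np.float64(197.0), np.float64(150.0)]
412 (292.4, 213.0) (10.4, 76.4) 14.0 cen [ 346. -274.] [np.float64(14.0), np.float64(136.0), np.float64(154.0)]
321 (356.1, 182.7) (19.6, 21.5) 18.4 cen [ 388. -363.] [np.float64(20.0), np.float64(123.0), np.float64(222.0)]
480 (218.0, 166.5) (87.0, 10.0) 90.0 cen [ 416. -163.] [np.float64(14.0), np.float64(135.0), np.float64(83.0)]
1060 (497.0, 123.5) (49.0, 28.0) 90.0 cen [ 474. -557.] [np.float64(22.0), np.float64(183.0), np.float64(77.0)]
1098 (308.0, 96.0) (34.0, 42.0) 90.0 cen [ 510. -286.] [np.float64(8.0), np.float64(98.0), np.float64(231.0)]
254 (226.3, 78.2) (21.9, 14.1) 45.0 cen [
[... 1429 characters left out ...]
, np.float64(103.0), np.float64(117.0)]
238 (158.8, 153.3) (19.8, 14.8) 45.0 cen [ 531. -177.] [np.float64(142.0), np.float64(161.5), np.float64(69.0)]
296 (105.2, 113.6) (24.7, 15.5) 18.4 cen [ 587. -107.] [np.float64(8.0), np.float64(97.0), np.float64(191.0)]
351 (55.2, 98.4) (28.0, 17.2) 36.9 cen [607. -42.] [np.float64(110.0), np.float64(204.0), np.float64(144.0)]
631 (302.1, 57.2) (24.7, 33.4) 66.8 cen [ 659. -376.] [np.float64(8.0), np.float64(98.0), np.float64(230.0)]
6961 (200.5, 72.4) (105.0, 75.9) 5.7 cen [ 640. -249.] [np.float64(19.0), np.float64(108.0), np.float64(214.0)]
559 (85.8, 12.4) (13.9, 70.8) 71.6 cen [710. -98.] [np.float64(112.0), np.float64(169.0), np.float64(121.0)]
```

Run:
```python
from h import *
import pickle
d=pickle.load(open('w2.pkl','rb'))['pixels']
a=cv2.resize(d[20:125,140:265],None,fx=4.6,fy=4.6,interpolation=cv2.INTER_CUBIC)
s=pickle.load(open('d0.pkl','rb'))['side']['pixels']
b=cv2.resize(s[160:225,172:242],None,fx=6,fy=6,interpolation=cv2.INTER_CUBIC)
b=cv2.resize(b,(225*0+int(b.shape[1]*.52),int(b.shape[0]*.52)))
o=np.zeros((a.shape[0],a.shape[1]+b.shape[1],3),np.uint8);o[:,:a.shape[1]]=a;o[:b.shape[0],a.shape[1]:]=b
print(o.shape); cv2.imwrite('pics/rest.png',o)
```

```text
(483, 793, 3)
```

View pics/rest.png

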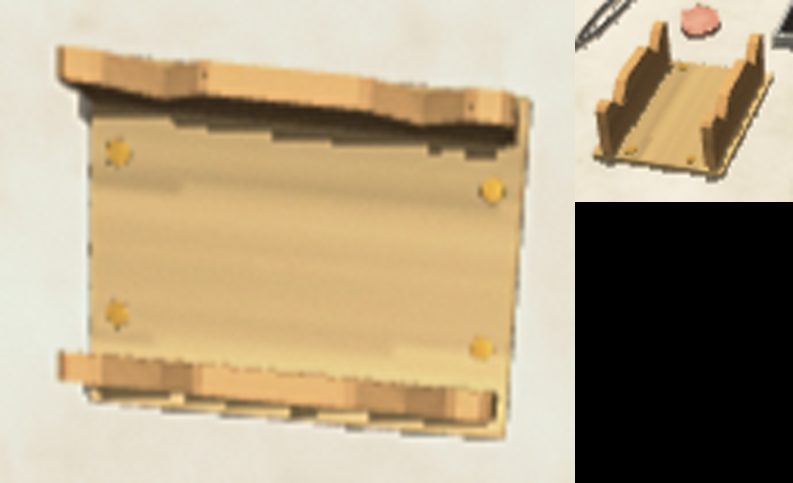

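Run:
```python
from h import *
import pickle
d=pickle.load(open('w2.pkl','rb')); d1=pickle.load(open('w1.pkl','rb')); D0=pickle.load(open('d0.pkl','rb'))
U=lambda x,y:(140+(x+.5)/4.6-.5,20+(y+.5)/4.6-.5)
S=np.array([plane(d,*U(*p),6.5) for p in [(118,152),(491,190),(118,314),(482,349)]])
print('screws',S.round(1).tolist(),S.mean(0).round(1))
T=np.array([plane(d,*U(*p),44) for p in [(60,59),(515,107),(60,366),(494,405)]])
print('rails',T.round(1).tolist(),T.mean(0).round(1), 'len',np.linalg.norm(T[0]-T[1]),np.linalg.norm(T[2]-T[3]),'sep',np.linalg.norm(T[0]-T[2]),np.linalg.norm(T[1]-T[3]))
for X in(S,T):
    print('x dir ang', [round(float(np.degrees(np.arctan2(*(X[b]-X[a])[1::-1]))),2) for a,b in((0,1),(2,3))],'ydir',[round(float(np.degrees(np.arctan2(*(X[b]-X[a])[1::-1]))),2) for a,b in((0,2),(1,3))])
# tray edges: bright/dark mat and outline
for n,dd in(('w1',d1),('w2',d)):
    im=dd['pixels']; g=cv2.cvtColor(im,cv2.COLOR_BGR2GRAY)
    m=(g<60).astype(np.uint8); 
    c0=proj(dd,[540,-390,6]).round().astype(int)
    k,lab,st,ce=cv2.connectedComponentsWithStats(m); l=lab[c0[1],c0[0]]
    c,_=cv2.findContours((lab==l).astype(np.uint8),0,1); c=max(c,key=cv2.contourArea)
    b=cv2.boxPoints(cv2.minAreaRect(c)); W=np.array([plane(dd,*p,6) for p in b])
    print(n,'mat',l,b.round(1).tolist(),W.round(1).tolist(),W.mean(0).round(1),[round(float(np.linalg.norm(W[i]-W[i-1])),1) for i in range(4)],[round(float(np.degrees(np.arctan2(*(W[i]-W[i-1])[1::-1]))),1) for i in range(4)])
# sticks, lumps
def masks(dd,xy,z):
    h=cv2.cvtColor(dd['pixels'],cv2.COLOR_BGR2HSV)
    m=((h[...,1]>70)&(h[...,2]>40)).astype(np.uint8)
    m=cv2.morphologyEx(m,cv2.MORPH_CLOSE,np.ones((3,3)))
    k,lab=cv2.connectedComponents(m); u,v=proj(dd,[*xy,z]).round().astype(int)
    w=lab[v-2:v+3,u-2:u+3]; l=np.bincount(w[w>0]).argmax()
    return (lab==l).astype(np.uint8)
C={}
for name,xy in dict(s1=(420,-163),s2=(346,-274),slab=(510,-286),small=(587,-107),large=(388,-363)).items():
    P=[]
    for n,dd in(('w1',d1),('w2',d)):
        m=masks(dd,xy,9); M=cv2.moments(m,True); c=(M['m10']/M['m00'],M['m01']/M['m00'])
        P.append(ray(dd,*c))
        v,u=np.nonzero(m); Q=np.array([plane(dd,a,b,9)[:2] for a,b in zip(u,v)])
        mu,ax=cv2.PCACompute(Q.astype(np.float32),None)[:2]; ax=ax[0]*np.sign(ax[0][0] or 1); pr=(Q-mu)@ax; pe=(Q-mu)@np.array([-ax[1],ax[0]])
        r=cv2.minAreaRect(Q.astype(np.float32))
        print(name,n,'cen',mu.round(1),'ax',np.degrees(np.arctan2(ax[1],ax[0])).round(1),'ends',(mu+ax*pr.min()).round(1),(mu+ax*pr.max()).round(1),'L',np.ptp(pr).round(1),np.ptp(pe).round(1),'rect',np.round(r[1],1),round(r[2],1))
    print('  tri',[np.round(x,1) for x in tri(*P)])
```

```text
screws [[664.5, -196.9, 6.5], [654.5, -304.0, 6.5], [620.3, -193.1, 6.5], [610.6, -300.7, 6.5]] [ 637.5 -248.7    6.5]
rails [[681.4, -194.5, 44.0], [670.1, -312.5, 44.0], [605.1, -187.2, 44.0], [595.0, -306.0, 44.0]] [ 637.9 -250.    44. ] len 118.49275187473064 119.23379061526106 sep 76.62624322972223 75.46900452603488
x dir ang [-95.33, -95.17] ydir [175.14, 175.72]
x dir ang [-95.44, -94.88] ydir [174.51, 175.07]
w1 mat 7 [[351.29998779296875, 109.9000015258789], [364.20001220703125, 28.200000762939453], [426.5, 38.099998474121094], [413.6000061035156, 119.80000305175781]] [[491.9, -349.7, 6.0], [594.6, -357.8, 6.0], [583.5, -440.4, 6.0], [479.2, -438.0, 6.0]] [ 537.3 -396.5    6. ] [89.3, 103.0, 83.4, 104.3] [81.9, -4.5, -97.6, 178.7]
w2 mat 19 [[278.3999938964844, 180.1999969482422], [284.79998779296875, 111.19999694824219], [343.70001220703125, 116.69999694824219], [337.29998779296875, 185.6999969482422]] [[491.3, -349.1, 6.0], [589.8, -356.6, 6.0], [582.5, -438.9, 6.0], [483.0, -436.5, 6.0]] [ 536.6 -395.3    6. ] [87.9, 98.8, 82.7, 99.5] [84.6, -4.4, -95.1, 178.6]
s1 w1 cen 
[... 706 characters left out ...]
4.8 ends [[ 501.9 -318.8]] [[ 518.1 -259. ]] L 61.9 43.8 rect [44.2 59.3] 0.1
  tri [array([ 509.7, -287. ,    5. ]), np.float64(0.0)]
small w1 cen [[ 586.8 -107. ]] ax 71.8 ends [[ 581.6 -122.9]] [[591.5 -92.8]] L 31.7 20.5 rect [31.4 19.3] 65.4
small w2 cen [[ 587.  -107.5]] ax 84.6 ends [[ 585.3 -125.5]] [[588.5 -91.1]] L 34.5 21.6 rect [33.8 21.4] 74.1
  tri [array([ 587. , -106.8,    7.7]), np.float64(0.2)]
large w1 cen [[ 387.9 -363.4]] ax 29.3 ends [[ 370.4 -373.2]] [[ 405.6 -353.5]] L 40.3 29.0 rect [29.7 32.7] 76.3
large w2 cen [[ 389.  -363.9]] ax 27.3 ends [[ 370.9 -373.2]] [[ 406.4 -354.9]] L 40.0 27.3 rect [29.4 31.7] 72.7
  tri [array([ 387.2, -364.3,    5.6]), np.float64(0.4)]
```

Run:
```python
from h import *
import pickle
d=pickle.load(open('w2.pkl','rb'))
k=512/800
C=np.array([plane(d,(u+.5)*k-.5,(v+.5)*k-.5,12) for u,v in[(438,171),(622,187),(603,299),(431,287),(541,180),(528,290)]])
print(C.round(1).tolist(),C[:4].mean(0))
print([round(float(np.degrees(np.arctan2(*(C[b]-C[a])[1::-1]))),1) for a,b in((1,0),(2,3),(3,0),(2,1),(5,4))])
go((333.6,-271.4,100,-.194),(333.6,-271.4,17,-.194))
```

```text
[[592.5, -349.7, 12.0], [579.1, -512.6, 12.0], [476.3, -507.0, 12.0], [487.7, -344.8, 12.0], [585.0, -440.5, 12.0], [485.0, -435.8, 12.0]] [ 533.92116052 -428.52647475   12.        ]
[85.3, 86.0, -2.7, -3.1, -2.7]
[-3.913 -1.121  4.605] [-0.   0.  11.2] dist 307.3
[-3.912 -1.12   6.265] [-0.   0.  11.2] dist 373.5
```

>>> {"api": "apply_moves", "payload": {"deltas": [[40,-0.8,-0.2,0.5,0,0,3],[40,-1.6,-0.5,1.2,0,0,6],[40,-2.4,-0.7,2,0,0,9],[40,-3.2,-0.9,3,0,0,11.2],[40,-3.9,-1.1,4,0,0,11.2],[40,-3.91,-1.12,4.6,0,0,11.2],[40,-3.91,-1.12,5.2,0,0,11.2],[40,-3.91,-1.12,5.7,0,0,11.2],[40,-3.91,-1.12,5.9,0,0,11.2],[40,-3.91,-1.12,6,0,0,11.2],[40,-3.91,-1.12,6.1,0,0,11.2],[40,-3.91,-1.12,6.2,0,0,11.2],[40,-3.91,-1.12,6.25,0,0,11.2]]}}

```text
t: 4.65
eef_pos: [334.8, -272.2, 18.1]
eef_rot: [3.141, -0.001, -0.196]
force: [-0.6, -0.1, 0.5]
grip_width: 40.2
gripper_force: 0.0
```

Run:
```python
from h import *
d=shot('wrist','w3.png')
s=arm.observe(); print(s['eef_pos'],s['eef_rot'],s['force'])
h=cv2.cvtColor(d['pixels'],cv2.COLOR_BGR2HSV)
```

```text
[ 334.67029247 -272.01215322   17.84038722] [ 3.14112063e+00 -6.45735655e-04 -1.95965477e-01] [-0.35412695  0.61549051  0.12082599]
```

View pics/w3.png

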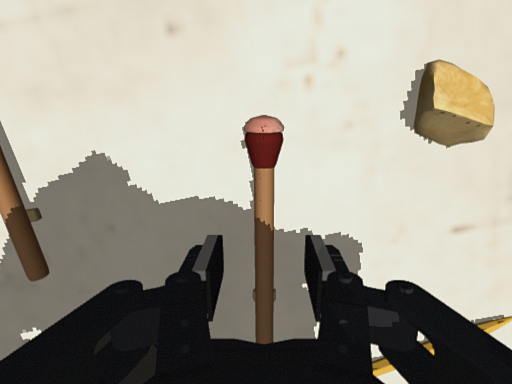

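>>> {"api": "apply_moves", "payload": {"deltas": [[0,0,0,0,0,0,0],[0,0,0,0,0,0,0],[0,0,0,0,0,0,0],[0,0,0,0,0,0,0],[0,0,0,0,0,0,0],[0,0,0,0,0,0,0],[0,0,0,0,0,0,0],[0,0,0,-0.2,0,0,0],[0,0,0,-0.7,0,0,0],[0,0,0,-1.4,0,0,0],[0,0,0,-2,0,0,0],[0,0,0,-2,0,0,0]], "squeeze": 60}}

```text
t: 5.9
eef_pos: [335.5, -272.9, 121.4]
eef_rot: [3.138, -0.005, -0.196]
force: [0.0, 0.9, 0.2]
grip_width: 6.0
gripper_force: 59.0
```

Run:
```python
from h import *
d=shot('wrist','w4.png')
a=-.087
go((580,-279.6,120,a),(641.6,-285,120,a),(641.6,-285,60,a),(641.6,-285,46.5,a))
```

```text
[ 4.832 -0.815  0.011] [ 0.1 -0.2 -6.3] dist 245.0
[ 6.062 -0.949  0.015] [ 0.1 -0.2 -6.3] dist 306.8
[ 6.058 -0.952  1.215] [ 0.1 -0.2 -6.3] dist 312.6
[ 6.057 -0.953  1.485] [ 0.1 -0.2 -6.3] dist 315.4
```

View pics/w4.png

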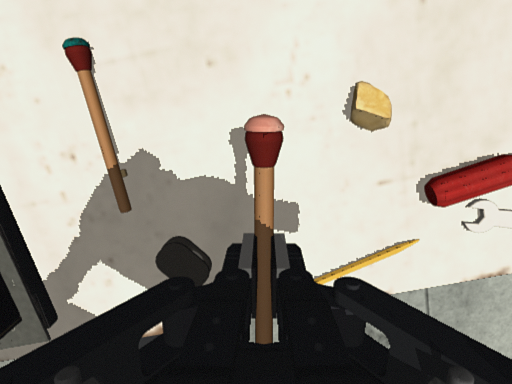

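>>> {"api": "apply_moves", "payload": {"deltas": [[0,0.3,0,0,0,0,0],[0,0.9,-0.1,0,0,0,-1],[0,1.7,-0.3,0,0,0,-2],[0,2.5,-0.4,0,0,0,-3],[0,3.3,-0.5,0,0,0,-4],[0,4.1,-0.6,0,0,0,-5],[0,4.9,-0.8,0,0,0,-6],[0,5.5,-0.88,0,0,0,-6.3],[0,5.9,-0.93,0,0,0,-6.3],[0,6.06,-0.95,0,0,0,-6.3],[0,6.06,-0.95,0.2,0,0,-6.3],[0,6.06,-0.95,0.5,0,0,-6.3],[0,6.06,-0.95,0.8,0,0,-6.3],[0,6.06,-0.95,1,0,0,-6.3],[0,6.06,-0.95,1,0,0,-6.3]]}}

```text
t: 7.45
eef_pos: [639.4, -283.8, 65.5]
eef_rot: [-3.14, 0.003, -0.087]
force: [-0.2, 0.8, -0.3]
grip_width: 6.1
gripper_force: 59.0
```

Run:
```python
from h import *
d=shot('wrist','w5.png'); s=shot('side','side5.png')
b=cv2.resize(s['pixels'][140:230,150:250],(400,360),interpolation=cv2.INTER_CUBIC)
c=np.zeros((384,800,3),np.uint8); c[:300,:400]=cv2.resize(d['pixels'],(400,300)); c[:360,400:]=b
cv2.imwrite('pics/c5.png',c)
a=-.087
go((641.6,-285,46.5,a))
```

```text
[0.021 0.011 0.422] [-0.  0.  0.] dist 21.1
```

View pics/c5.png

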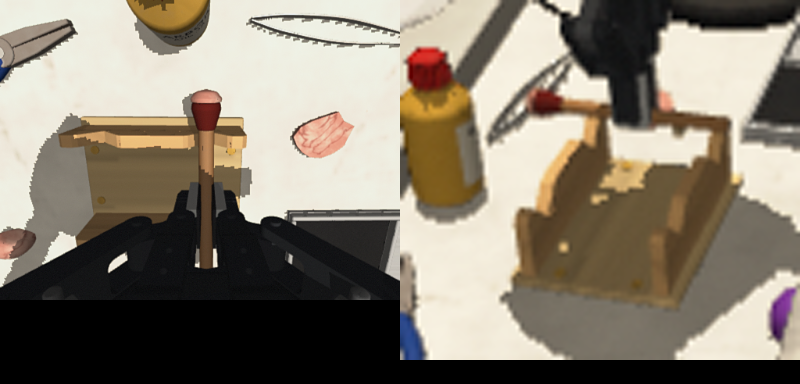

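>>> {"api": "apply_moves", "payload": {"deltas": [[0,0.02,0,0.15,0,0,0],[0,0.02,0,0.28,0,0,0],[0,0.02,0,0.36,0,0,0],[0,0.02,0,0.4,0,0,0],[0,0.02,0,0.42,0,0,0]]}}

```text
t: 8.05
eef_pos: [641.8, -284.4, 46.6]
eef_rot: [-3.142, 0.0, -0.086]
force: [-0.7, -1.4, 1.6]
grip_width: 6.0
gripper_force: 59.1
```

Run:
```python
from h import *
d=shot('wrist','w6.png'); s=shot('side','side6.png')
b=cv2.resize(s['pixels'][140:230,150:250],(400,360),interpolation=cv2.INTER_CUBIC)
c=np.zeros((384,800,3),np.uint8); c[:384,:400]=cv2.resize(d['pixels'][100:350,130:390],(400,384)); c[:360,400:]=b
cv2.imwrite('pics/c6.png',c)
print(arm.observe()['force'],arm.observe()['eef_pos'])
```

```text
[-0.62524361 -0.31994658  0.54256985] [ 641.88256395 -284.45615582   46.78496751]
```

View pics/c6.png

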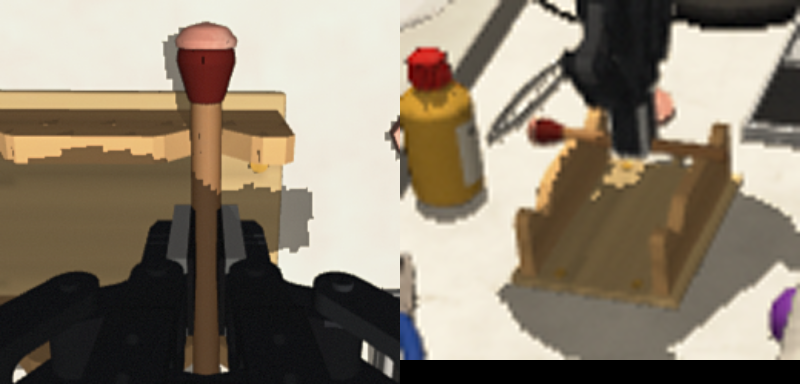

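>>> {"api": "apply_moves", "payload": {"deltas": [[6,0,0,0.02,0,0,0],[30,0,0,0.02,0,0,0],[30,0,0,0.02,0,0,0],[30,0,0,0.02,0,0,0],[30,0,0,0.02,0,0,0],[30,0,0,-0.2,0,0,0],[30,0,0,-0.8,0,0,0],[30,0,0,-1.6,0,0,0],[40,-0.7,-0.3,-2,0,0,0],[40,-1.5,-0.7,-2,0,0,0],[40,-2.3,-1,-2,0,0,-1],[40,-3.1,-1.4,-2,0,0,-2],[40,-3.9,-1.7,-2,0,0,-3],[40,-4.6,-1.9,-2,0,0,-3.2],[40,-4.95,-2.01,-1.8,0,0,-3.2],[40,-4.95,-2.01,-1.6,0,0,-3.2],[40,-4.95,-2.01,-1.6,0,0,-3.2]]}}

```text
t: 9.85
eef_pos: [404.2, -163.1, 126.6]
eef_rot: [-3.142, 0.0, -0.031]
force: [0.3, -0.6, -0.8]
grip_width: 40.3
gripper_force: 0.0
```

```bash
cat >> h.py <<'E'
def blob(d,xy,z,lo=70,vmin=40):
    h=cv2.cvtColor(d['pixels'],cv2.COLOR_BGR2HSV)
    m=((h[...,1]>lo)&(h[...,2]>vmin)).astype(np.uint8)
    m=cv2.morphologyEx(m,cv2.MORPH_OPEN,np.ones((3,3)))
    k,lab=cv2.connectedComponents(m); u,v=proj(d,[*xy,z]).round().astype(int)
    w=lab[max(v-4,0):v+5,u-4:u+5]; return (lab==np.bincount(w[w>0]).argmax()).astype(np.uint8)
E
python3 - <<'E'
from h import *
d=shot('wrist','w7.png'); s=shot('side','side7.png')
b=cv2.resize(s['pixels'][140:230,150:250],(400,360),interpolation=cv2.INTER_CUBIC)
c=np.zeros((384,800,3),np.uint8); c[:300,:400]=cv2.resize(d['pixels'],(400,300)); c[:360,400:]=b
cv2.imwrite('pics/c7.png',c)
m=blob(d,(425,-163),9); v,u=np.nonzero(m)
Q=np.array([plane(d,a,b_,9)[:2] for a,b_ in zip(u,v)],np.float32)
# axis of the bare stick part per x-slice
for x in range(350,470,15):
    k=np.abs(Q[:,0]-x)<5
    if k.sum(): print(x,Q[k,1].mean().round(1),np.ptp(Q[k,1]).round(1))
print(Q.min(0),Q.max(0),arm.observe()['eef_pos'],arm.observe()['eef_rot'])
E
```

```text
350 -160.9 8.0
365 -161.5 8.7
380 -162.1 10.2
395 -162.6 8.5
410 -163.1 8.3
425 -163.5 8.2
440 -163.7 8.8
455 -164.1 13.0
[ 344.40424 -172.32274] [ 467.15668 -156.88641] [ 405.07585438 -163.56484701  127.07751472] [ 3.14111154e+00 -9.01747168e-04 -3.03335362e-02]
```

View pics/c7.png

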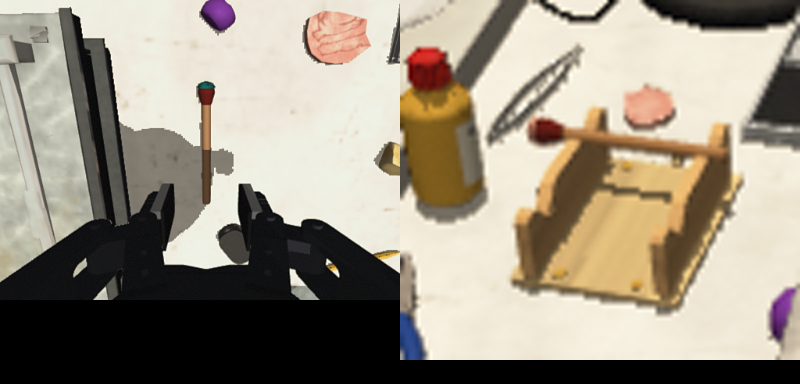

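>>> {"api": "apply_moves", "payload": {"deltas": [[40,-0.01,0,0.4,0,0,0],[40,-0.01,0,1,0,0,0],[40,-0.01,0,1.5,0,0,0],[40,-0.01,0,1.9,0,0,0],[40,-0.01,0,2.1,0,0,0],[40,-0.01,0,2.19,0,0,0],[40,-0.01,0,2.19,0,0,0],[0,-0.01,0,2.19,0,0,0],[0,-0.01,0,2.19,0,0,0],[0,-0.01,0,2.19,0,0,0],[0,-0.01,0,2.19,0,0,0],[0,-0.01,0,2.19,0,0,0],[0,-0.01,0,2.19,0,0,0],[0,-0.01,0,2,0,0,0],[0,-0.01,0,1.5,0,0,0],[0,-0.01,0,0.8,0,0,0],[0,-0.01,0,0.2,0,0,0],[0,-0.01,0,0,0,0,0]]}}

```text
t: 11.75
eef_pos: [404.2, -163.3, 130.0]
eef_rot: [3.14, -0.004, -0.03]
force: [-0.8, 0.1, -0.7]
grip_width: 6.4
gripper_force: 59.0
```

Run:
```python
from h import *
d=shot('wrist','w8.png')
a=-.087
go((647.8,-215.2,120,a),(647.8,-215.2,64,a),(647.8,-215.2,46.5,a))
# straightness of held stick: red collar position
h=cv2.cvtColor(d['pixels'],cv2.COLOR_BGR2HSV); m=((h[...,0]<8)|(h[...,0]>172))&(h[...,1]>150)&(h[...,2]<150)
k,l,st,ce=cv2.connectedComponentsWithStats(m.astype(np.uint8)); print([(s[4],c.round(1)) for s,c in zip(st,ce) if 100<s[4]<5000])
```

```text
[4.896 0.887 0.223] [ 0.1 -0.2  3.2] dist 249.0
[4.892 0.884 1.343] [ 0.1 -0.2  3.2] dist 257.5
[4.89  0.883 1.693] [ 0.1 -0.2  3.2] dist 262.5
[(np.int32(1090), array([263.5, 136. ]))]
```

>>> {"api": "apply_moves", "payload": {"deltas": [[0,0.3,0.05,0,0,0,0],[0,0.9,0.2,0,0,0,1],[0,1.7,0.3,0,0,0,2],[0,2.5,0.5,0,0,0,3],[0,3.3,0.6,0,0,0,3.2],[0,4,0.75,0,0,0,3.2],[0,4.6,0.84,0,0,0,3.2],[0,4.89,0.89,0,0,0,3.2],[0,4.89,0.89,0.3,0,0,3.2],[0,4.89,0.89,0.7,0,0,3.2],[0,4.89,0.89,1.1,0,0,3.2],[0,4.89,0.89,1.3,0,0,3.2],[0,4.89,0.885,1.4,0,0,3.2],[0,4.89,0.885,1.5,0,0,3.2],[0,4.89,0.885,1.6,0,0,3.2],[0,4.89,0.885,1.66,0,0,3.2],[0,4.89,0.885,1.7,0,0,3.2],[0,4.89,0.885,1.7,0,0,3.2]]}}

```text
t: 13.6
eef_pos: [646.8, -215.0, 45.2]
eef_rot: [3.141, -0.002, -0.086]
force: [-15.5, 3.6, 43.4]
grip_width: 6.5
gripper_force: 63.7
```

Run:
```python
from h import *
d=shot('wrist','w9.png'); s=shot('side','side9.png')
b=cv2.resize(s['pixels'][140:230,150:250],(400,360),interpolation=cv2.INTER_CUBIC)
c=np.zeros((384,800,3),np.uint8); c[:384,:400]=cv2.resize(d['pixels'][100:350,130:390],(400,384)); c[:360,400:]=b
cv2.imwrite('pics/c9.png',c)
print(arm.observe()['force'],arm.observe()['eef_pos'],arm.observe()['eef_rot'])
```

```text
[-14.59550689   3.70273114  43.45679586] [ 646.83824176 -214.95638344   45.20772946] [ 3.14046484e+00 -2.16375636e-03 -8.60866616e-02]
```

View pics/c9.png

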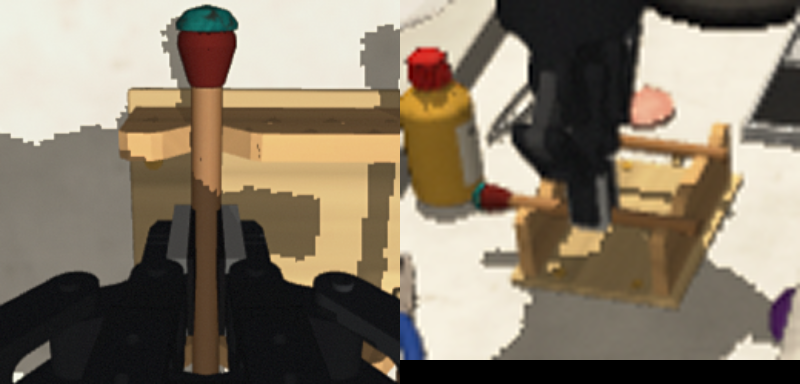

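>>> {"api": "apply_moves", "payload": {"deltas": [[6,0,0,-0.02,0,0,0],[30,0,0,-0.02,0,0,0],[30,0,0,-0.02,0,0,0],[30,0,0,-0.02,0,0,0],[30,0,0,-0.02,0,0,0],[30,0,0,-0.2,0,0,0],[30,0,0,-0.8,0,0,0],[30,0,0,-1.6,0,0,0],[70,-0.4,0.2,-2,0,0,-8],[70,-0.8,0.5,-2.5,0,0,-16],[70,-1.2,0.8,-2.5,0,0,-24],[70,-1.6,1,-2.5,0,0,-32],[70,-2,1.3,-2.5,0,0,-40],[70,-2.3,1.5,-2.5,0,0,-48],[70,-2.6,1.67,-2.5,0,0,-56],[70,-2.6,1.67,-2.5,0,0,-64],[70,-2.6,1.67,-2.5,0,0,-72],[70,-2.6,1.67,-2.5,0,0,-80],[70,-2.6,1.67,-2.5,0,0,-88],[70,-2.6,1.67,-2.5,0,0,-94.9]]}}

```text
t: 15.7
eef_pos: [509.8, -286.6, 167.4]
eef_rot: [3.141, 0.0, 1.576]
force: [0.1, 0.4, -0.3]
grip_width: 70.0
gripper_force: 0.0
```

Run:
```python
from h import *
d=shot('wrist','w10.png'); s=shot('side','side10.png')
b=cv2.resize(s['pixels'][140:230,150:250],(400,360),interpolation=cv2.INTER_CUBIC)
c=np.zeros((384,800,3),np.uint8); c[:300,:400]=cv2.resize(d['pixels'],(400,300)); c[:360,400:]=b
cv2.imwrite('pics/c10.png',c)
print(arm.observe()['eef_pos'],arm.observe()['eef_rot'])
m=blob(d,(510,-280),8); v,u=np.nonzero(m)
Q=np.array([plane(d,a,b_,6)[:2] for a,b_ in zip(u,v)],np.float32)
print(Q.min(0),Q.max(0),Q.mean(0),cv2.minAreaRect(Q))
for y in range(-320,-255,8):
    k=np.abs(Q[:,1]-y)<3
    if k.sum(): print(y,Q[k,0].min().round(1),Q[k,0].max().round(1))
```

```text
[ 509.85761509 -286.61449364  167.30308096] [3.14121057e+00 2.77261425e-04 1.57247407e+00]
[ 486.73898 -318.44272] [ 531.1362 -258.7335] [ 509.07083 -286.45386] ((508.9584045410156, -288.597900390625), (44.468692779541016, 59.59873962402344), 0.3211025595664978)
-320 500.9 504.8
-312 494.2 525.1
-304 488.5 526.9
-296 487.6 528.7
-288 486.8 530.4
-280 487.8 531.1
-272 488.9 531.0
-264 495.5 529.0
-256 511.3 520.5
```

View pics/c10.png

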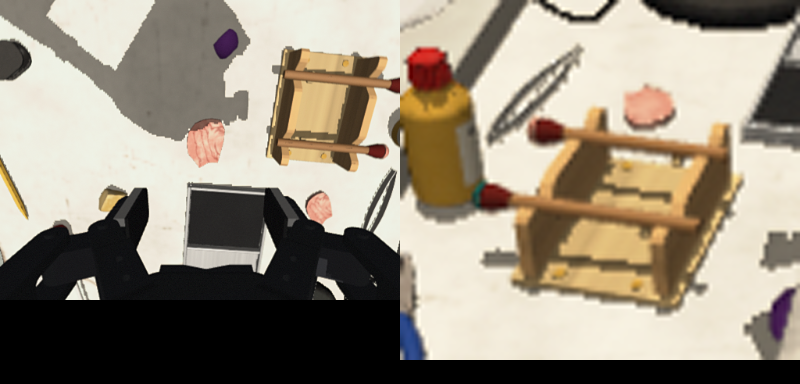

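>>> {"api": "apply_moves", "payload": {"deltas": [[58,0,-0.02,0.6,0,0,0],[58,0,-0.02,1.4,0,0,0],[58,0,-0.02,2.1,0,0,0],[58,0,-0.02,2.6,0,0,0],[58,0,-0.02,2.85,0,0,0],[58,0,-0.02,3,0,0,0],[58,0,-0.02,3.07,0,0,0],[58,0,-0.02,3.09,0,0,0],[58,0,-0.02,3.11,0,0,0],[58,0,-0.02,3.11,0,0,0]]}}

```text
t: 16.8
eef_pos: [509.1, -286.8, 12.0]
eef_rot: [3.141, 0.001, 1.57]
force: [-0.3, 0.3, -0.2]
grip_width: 58.1
gripper_force: 0.0
```

Run:
```python
from h import *
s=arm.observe(); print(s['eef_pos'],s['force'])
d=shot('wrist','w11.png'); s=shot('scene','sc11.png')
b=cv2.resize(s['pixels'][160:240,230:310],(400,400),interpolation=cv2.INTER_CUBIC)
c=np.zeros((400,800,3),np.uint8); c[:300,:400]=cv2.resize(d['pixels'],(400,300)); c[:400,400:]=b
cv2.imwrite('pics/c11.png',c)
```

```text
[ 509.10634666 -286.78351399   11.96325253] [-0.28421451  0.29099563 -0.24926028]
```

View pics/c11.png

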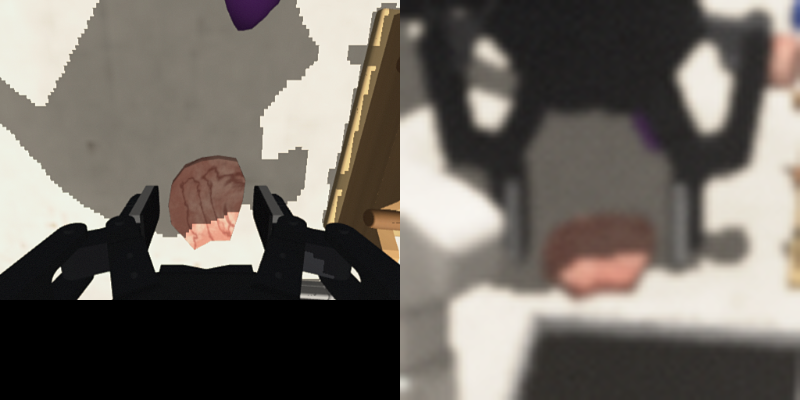

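>>> {"api": "apply_moves", "payload": {"deltas": [[40,0,0,0,0,0,0],[30,0,0,0,0,0,0],[30,0,0,0,0,0,0],[30,0,0,0,0,0,0],[30,0,0,0,0,0,0],[30,0,0,-0.1,0,0,0],[30,0,0,-0.4,0,0,0],[30,0,0,-0.9,0,0,0],[30,0,0,-1.2,0,0,0],[30,0,0,-1.2,0,0,0]], "squeeze": 60}}

```text
t: 17.9
eef_pos: [509.9, -287.3, 74.1]
eef_rot: [3.138, 0.002, 1.57]
force: [-0.1, -0.2, -1.7]
grip_width: 42.3
gripper_force: 60.3
```

Run:
```python
from h import *
d=shot('wrist','w12.png'); s=shot('scene','sc12.png')
b=cv2.resize(s['pixels'][160:240,230:310],(400,400),interpolation=cv2.INTER_CUBIC)
c=np.zeros((400,800,3),np.uint8); c[:300,:400]=cv2.resize(d['pixels'],(400,300)); c[:400,400:]=b
cv2.imwrite('pics/c12.png',c)
a=1.50
go((537,-393,70,a),(537,-393,20,a),(537,-393,17.5,a))
```

```text
[-2.126  0.564  0.038] [0. 0. 4.] dist 110.0
[-2.126  0.563  1.038] [0. 0. 4.] dist 121.6
[-2.126  0.563  1.088] [0. 0. 4.] dist 122.7
```

View pics/c12.png

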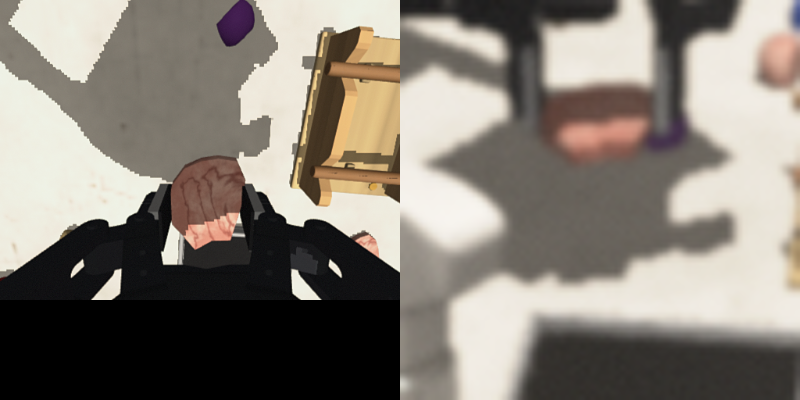

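I miscounted my picture views: that was the 15th, one over the limit of 14. It showed the slab held flat between the pads, in the crop at about (205,200). I won't view any more and will check everything by measurement from here.

>>> {"api": "apply_moves", "payload": {"deltas": [[30,-0.4,0.1,0,0,0,1],[30,-1,0.27,0,0,0,2],[30,-1.6,0.43,0,0,0,3],[30,-2,0.53,0,0,0,4],[30,-2.13,0.56,0.05,0,0,4],[30,-2.13,0.56,0.4,0,0,4],[30,-2.13,0.56,0.8,0,0,4],[30,-2.13,0.56,0.98,0,0,4],[30,-2.13,0.56,1.06,0,0,4],[30,-2.13,0.56,1.08,0,0,4],[30,-2.13,0.56,1.08,0,0,4]]}}

```text
t: 19.1
eef_pos: [536.1, -392.1, 17.9]
eef_rot: [-3.14, -0.001, 1.501]
force: [-3.8, 2.6, 5.9]
grip_width: 42.4
gripper_force: 65.0
```

Run:
```python
from h import *
s=arm.observe(); print(s['eef_pos'],s['eef_rot'],s['force'],s['grip_width'])
```

```text
[ 536.05071751 -392.06945171   17.90771211] [-3.14016398e+00 -1.08989438e-03  1.50093527e+00] [-3.82944025  2.61893927  5.93319372] 42.351588416070804
```

>>> {"api": "apply_moves", "payload": {"deltas": [[45,0,0,0,0,0,0],[58,0,0,0,0,0,0],[58,0,0,0,0,0,0],[58,0,0,0,0,0,0],[58,0,0,-0.1,0,0,0],[58,0,0,-0.6,0,0,0],[58,0,0,-1.4,0,0,0],[70,0,-0.4,-2.2,0,0,8],[70,0.1,-1,-3,0,0,16],[70,0.2,-1.6,-3,0,0,24],[70,0.3,-2.2,-3,0,0,32],[70,0.35,-2.7,-3,0,0,40],[70,0.35,-2.99,-3,0,0,48],[70,0.35,-2.99,-3,0,0,56],[70,0.35,-2.99,-3,0,0,64],[70,0.35,-2.99,-3,0,0,68.8],[70,0.35,-2.99,-3,0,0,68.8],[70,0.35,-2.99,-3,0,0,68.8]]}}

```text
t: 20.9
eef_pos: [388.8, -365.1, 167.5]
eef_rot: [3.141, -0.0, 0.302]
force: [-0.8, 0.2, -0.7]
grip_width: 69.7
gripper_force: 0.0
```

```bash
cat >> h.py <<'E'
def widths(Q,c):
    for a in range(0,180,15):
        n=np.array([np.cos(np.radians(a)),np.sin(np.radians(a))]); p=(Q-c)@n
        print(a,p.min().round(1),p.max().round(1),end=' | ')
    print()
E
python3 - <<'E'
from h import *
s=arm.observe(); print(s['eef_pos'],s['eef_rot'])
d=shot('wrist','w13.png'); S=shot('side')
for z in (0,11,22):
    m=blob(d,(388,-364),10); v,u=np.nonzero(m)
    Q=np.array([plane(d,a,b,z)[:2] for a,b in zip(u,v)],np.float32)
    print(z,len(Q),Q.mean(0),cv2.minAreaRect(Q))
    if z==11: widths(Q,Q.mean(0))
# slab on mat
m=blob(S,(536,-392),10); v,u=np.nonzero(m); print('slab side',np.mean([plane(S,a,b,13.5) for a,b in zip(u,v)],0).round(1),m.sum())
M=cv2.moments(m,True);
E
```

```text
[ 388.84096068 -365.1371497   167.51442408] [ 3.14133564e+00 -1.02236757e-04  3.02354021e-01]
0 845 [ 385.8455 -364.0668] ((386.10748291015625, -365.49444580078125), (30.704822540283203, 32.94690704345703), 70.62812042236328)
11 845 [ 388.44308 -363.30783] ((388.6953430175781, -364.6825256347656), (29.56414031982422, 31.722864151000977), 70.62800598144531)
0 -16.7 19.3 | 15 -18.2 20.0 | 30 -19.1 19.7 | 45 -18.9 18.1 | 60 -17.3 15.3 | 75 -15.4 13.9 | 90 -14.5 14.6 | 105 -14.1 14.9 | 120 -13.5 15.2 | 135 -12.6 14.6 | 150 -15.1 14.0 | 165 -17.4 15.5 | 
22 845 [ 391.0408  -362.54877] ((391.2833557128906, -363.87060546875), (28.423423767089844, 30.498838424682617), 70.62797546386719)
slab side [ 535.2 -387.    13.5] 237
```

>>> {"api": "apply_moves", "payload": {"deltas": [[55,0,-0.03,0.6,0,0,-4],[55,0,-0.03,1.4,0,0,-8],[55,0,-0.03,2.1,0,0,-8.5],[55,0,-0.03,2.6,0,0,-8.5],[55,0,-0.03,2.85,0,0,-8.5],[55,0,-0.03,3,0,0,-8.5],[55,0,-0.03,3.05,0,0,-8.5],[40,0,-0.03,3.05,0,0,-8.5],[15,0,-0.03,3.05,0,0,-8.5],[15,0,-0.03,3.05,0,0,-8.5],[15,0,-0.03,3.05,0,0,-8.5],[15,0,-0.03,3.05,0,0,-8.5],[15,0,-0.03,3.05,0,0,-8.5],[15,0,-0.03,2.9,0,0,-8.5],[15,0,-0.03,2.4,0,0,-8.5],[15,0,-0.03,1.7,0,0,-8.5],[15,0,-0.03,1.5,0,0,-8.5],[15,0,-0.03,1.5,0,0,-8.5]]}}

```text
t: 22.8
eef_pos: [389.1, -364.5, 94.3]
eef_rot: [3.138, -0.001, 0.448]
force: [0.0, -0.4, -1.3]
grip_width: 25.9
gripper_force: 59.2
```

Run:
```python
from h import *
d=shot('wrist','w14.png'); D=__import__('pickle').load(open('w2.pkl','rb'))
s=arm.observe(); print(s['eef_pos'],s['eef_rot'],s['force'],s['grip_width'])
m=blob(d,s['eef_pos'][:2],s['eef_pos'][2]-3); v,u=np.nonzero(m); Q=np.array([plane(d,a,b,s['eef_pos'][2]-4)[:2] for a,b in zip(u,v)],np.float32); print(len(Q),Q.mean(0),Q.mean(0)-s['eef_pos'][:2],cv2.minAreaRect(Q))
print('bottle base',plane(D,432,192.6,0))
go((558.9,-474.3,90,-.07),(558.9,-474.3,22,-.07))
```

```text
[ 388.57801748 -363.92949225   92.94190575] [ 3.13988926e+00 -4.44572115e-04  4.47894432e-01] [-0.47851823  0.43086728 -1.43592417] 25.80512838577531
3007 [ 390.54202 -364.7401 ] [ 1.96400523 -0.81062005] ((391.1090087890625, -366.78973388671875), (31.7561092376709, 30.006174087524414), 69.13479614257812)
bottle base [ 470.88322411 -582.0355942     0.        ]
[2.114 3.465 0.066] [ 0.1 -0.1 29.7] dist 203.0
[2.114 3.462 1.426] [ 0.1 -0.1 29.7] dist 215.0
```

>>> {"api": "apply_moves", "payload": {"deltas": [[15,0.2,0.3,0,0,0,4],[15,0.5,0.9,0,0,0,10],[15,0.9,1.5,0,0,0,16],[15,1.3,2.1,0,0,0,22],[15,1.7,2.7,0,0,0,28],[15,2,3.2,0,0,0,29.7],[15,2.11,3.46,0,0,0,29.7],[15,2.11,3.46,0.3,0,0,29.7],[15,2.11,3.46,0.8,0,0,29.7],[15,2.11,3.46,1.2,0,0,29.7],[15,2.11,3.46,1.38,0,0,29.7],[15,2.11,3.46,1.43,0,0,29.7],[15,2.11,3.46,1.44,0,0,29.7],[30,2.11,3.46,1.44,0,0,29.7],[40,2.11,3.46,1.44,0,0,29.7],[40,2.11,3.46,1.44,0,0,29.7],[40,2.11,3.46,1.4,0,0,29.7],[40,2.11,3.46,1,0,0,29.7],[40,2.11,3.46,0.2,0,0,29.7],[40,2.11,3.46,-1,0,0,29.7]]}}

```text
t: 24.85
eef_pos: [557.4, -473.0, 131.6]
eef_rot: [-3.139, 0.003, -0.071]
force: [0.9, -1.0, 0.6]
grip_width: 39.9
gripper_force: 0.0
```

Run:
```python
from h import *
s=arm.observe(); print(s['eef_pos'],s['eef_rot'])
go((587,-140,185,1.0),(587,-107,185,1.57),(587,-107,185,.3))
```

```text
[ 557.38223662 -473.04121879  131.58104352] [-3.13903011e+00  2.99540936e-03 -7.05233634e-02]
[ 0.118 -6.689 -1.052] [ -0.2   0.1 -61.3] dist 338.6
[ 0.072 -7.347 -1.05 ] [ -0.3   0.  -94. ] dist 371.1
[ 0.072 -7.347 -1.05 ] [ -0.2   0.1 -21.2] dist 371.1
```

Run:
```python
from h import *
import pickle
D=pickle.load(open('d0.pkl','rb'))
for p in [(128,100),(115,118),(85,60),(30,40),(50,130)]:
    print(p,[plane(D['side'],*p,z).round() [:2].tolist() for z in(300,370,420,470)])
for p in [(325,100),(322,60),(325,10)]:
    q,r=ray(D['scene'],*p); print(p,[ (q+r*(y-q[1])/r[1]).round().tolist() for y in(0,100,200)])
a=D['scene']['pixels']; print([ [a[v,u].tolist() for u in range(315,336,5)] for v in (5,40,70)])
W=pickle.load(open('w1.pkl','rb')); print(proj(W,(650,60,400)))
```

```text
(128, 100) [[693.0, -79.0], [610.0, 83.0], [550.0, 198.0], [490.0, 314.0]]
(115, 118) [[685.0, -16.0], [604.0, 127.0], [545.0, 229.0], [487.0, 331.0]]
(85, 60) [[857.0, -258.0], [724.0, -42.0], [629.0, 112.0], [533.0, 266.0]]
(30, 40) [[1051.0, -378.0], [859.0, -126.0], [722.0, 54.0], [585.0, 234.0]]
(50, 130) [[753.0, 31.0], [651.0, 160.0], [578.0, 252.0], [505.0, 344.0]]
(325, 100) [[631.0, 0.0, 155.0], [639.0, 100.0, 129.0], [647.0, 200.0, 104.0]]
(322, 60) [[619.0, 0.0, 250.0], [626.0, 100.0, 234.0], [633.0, 200.0, 219.0]]
(325, 10) [[621.0, 0.0, 358.0], [628.0, 100.0, 353.0], [635.0, 200.0, 349.0]]
[[[125, 135, 142], [129, 137, 144], [93, 100, 104], [110, 119, 127], [119, 129, 137]], [[121, 131, 139], [118, 128, 137], [198, 205, 210], [136, 146, 154], [121, 132, 141]], [[124, 134, 143], [123, 134, 142], [137, 144, 150], [122, 131, 139], [121, 132, 140]]]
[-6129.27892785 -3449.35333021]
```

>>> {"api": "apply_moves", "payload": {"deltas": [[40,0,-0.3,0,0,0,0],[40,0,-1,0,0,0,-8],[50,0,-1.8,0,0,0,-16],[62,0,-2.6,0,0,0,-24],[62,0,-3.4,0,0,0,-32],[62,0,-4.2,0,0,0,-40],[62,0,-5,0,0,0,-48],[62,0,-5.8,0,0,0,-56],[62,0.05,-6.5,0,0,0,-64],[62,0.07,-7.1,0.2,0,0,-72],[62,0.07,-7.35,0.4,0,0,-78.5],[62,0.07,-7.35,0.43,0,0,-78.5],[62,0.07,-7.35,0.43,0,0,-78.5]]}}

```text
t: 26.15
eef_pos: [587.7, -107.7, 110.7]
eef_rot: [-3.141, 0.0, 1.297]
force: [0.4, 0.2, 0.2]
grip_width: 62.2
gripper_force: 0.0
```

Run:
```python
from h import *
s=arm.observe(); print(s['eef_pos'],s['eef_rot'],s['force'])
d=shot('wrist','w15.png'); S=shot('side','side15.png')
m=blob(d,(587,-107),10,lo=60,vmin=25); v,u=np.nonzero(m)
Q=np.array([plane(d,a,b,11)[:2] for a,b in zip(u,v)],np.float32)
print(len(Q),Q.mean(0),cv2.minAreaRect(Q), np.median(d['pixels'][v,u],0)); widths(Q,Q.mean(0))
# tray contents from side
h=cv2.cvtColor(S['pixels'],cv2.COLOR_BGR2HSV); mm=((h[...,1]>70)&(h[...,2]>60)).astype(np.uint8)
k,l,st,ce=cv2.connectedComponentsWithStats(mm)
for a,c in zip(st,ce):
    P=plane(S,*c,13)
    if a[4]>25 and 450<P[0]<700 and -530<P[1]<-330: print(a[4],c.round(1),P.round(1))
```

```text
[ 587.73364679 -107.70012446  110.70815744] [-3.14148862e+00  1.62525997e-04  1.29734245e+00] [0.38719189 0.19509989 0.23812991]
858 [ 586.97076 -106.02055] ((586.513916015625, -106.37992095947266), (29.638126373291016, 20.32459831237793), 64.0929183959961) [ 70.  82. 116.]
0 -11.8 12.3 | 15 -12.3 13.0 | 30 -12.5 13.0 | 45 -13.9 13.1 | 60 -15.2 14.0 | 75 -15.5 14.7 | 90 -15.8 15.1 | 105 -15.7 14.6 | 120 -14.7 13.4 | 135 -12.8 12.1 | 150 -10.5 10.6 | 165 -10.7 10.7 | 
101 [258.  148.2] [ 551.9 -471.7   13. ]
234 [259.6 164.6] [ 535.6 -387.8   13. ]
```

>>> {"api": "apply_moves", "payload": {"deltas": [[56,0.03,-0.02,0.4,0,0,4],[56,0.03,-0.02,1,0,0,5.6],[56,0.03,-0.02,1.5,0,0,5.6],[56,0.03,-0.02,1.75,0,0,5.6],[56,0.03,-0.02,1.88,0,0,5.6],[56,0.03,-0.02,1.93,0,0,5.6],[56,0.03,-0.02,1.93,0,0,5.6],[30,0.03,-0.02,1.93,0,0,5.6],[12,0.03,-0.02,1.93,0,0,5.6],[12,0.03,-0.02,1.93,0,0,5.6],[12,0.03,-0.02,1.93,0,0,5.6],[12,0.03,-0.02,1.93,0,0,5.6],[12,0.03,-0.02,1.93,0,0,5.6],[12,0.03,-0.02,1.93,0,0,5.6],[12,0.03,-0.02,1.8,0,0,5.6],[12,0.03,-0.02,1.3,0,0,5.6],[12,0.03,-0.02,0.5,0,0,5.6],[12,0.03,-0.02,0,0,0,5.6],[12,0.03,-0.02,0,0,0,5.6]]}}

```text
t: 28.15
eef_pos: [589.1, -106.3, 114.7]
eef_rot: [3.136, -0.001, 1.202]
force: [0.1, -0.8, -1.2]
grip_width: 18.6
gripper_force: 58.7
```

Run:
```python
from h import *
d=shot('wrist','w16.png'); s=arm.observe(); p=s['eef_pos']
m=blob(d,p[:2],p[2]-3,lo=60,vmin=25); v,u=np.nonzero(m)
Q=np.array([plane(d,a,b,p[2]-4)[:2] for a,b in zip(u,v)],np.float32)
print(len(Q),Q.mean(0)-p[:2],cv2.minAreaRect(Q)[1])
y=-.07-np.pi/4
X=lambda a,b,z,w:(534+a*.9976+b*.0698,-428.5-a*.0698+b*.9976,z,w)
go(X(-20,-38,110,y),X(-20,-38,22,y), X(-20,-38,110,y+np.pi/2),X(-20,-38,22,y+np.pi/2)); print(X(-20,-38,0,0))
```

```text
2188 [ 0.60368655 -1.50773869] (31.427242279052734, 19.99665069580078)
[-7.249  1.156  0.058] [ 1.000e-01 -2.000e-01  1.179e+02] dist 367.0
[-7.25   1.15   1.818] [ 1.000e-01 -2.000e-01  1.179e+02] dist 378.1
[-7.249  1.156  0.058] [ 0.2 -0.1 27.9] dist 367.0
[-7.25   1.15   1.818] [ 0.2 -0.1 27.9] dist 378.1
(511.3956, -465.01279999999997, 0, 0)
```

>>> {"api": "apply_moves", "payload": {"deltas": [[12,-0.3,0.05,0,0,0,2],[12,-1,0.2,0,0,0,6],[12,-1.8,0.3,0,0,0,10],[12,-2.6,0.4,0,0,0,14],[12,-3.4,0.55,0,0,0,18],[12,-4.2,0.7,0,0,0,22],[12,-5,0.8,0,0,0,26],[12,-5.8,0.9,0,0,0,27.9],[12,-6.5,1.05,0,0,0,27.9],[12,-7,1.1,0,0,0,27.9],[12,-7.25,1.15,0,0,0,27.9],[12,-7.25,1.15,0.3,0,0,27.9],[12,-7.25,1.15,0.9,0,0,27.9],[12,-7.25,1.15,1.4,0,0,27.9],[12,-7.25,1.15,1.7,0,0,27.9],[12,-7.25,1.15,1.81,0,0,27.9],[12,-7.25,1.15,1.84,0,0,27.9],[12,-7.25,1.15,1.84,0,0,27.9]]}}

```text
t: 30.0
eef_pos: [509.8, -463.0, 19.3]
eef_rot: [-3.139, -0.0, 0.716]
force: [-1.2, 3.0, 5.2]
grip_width: 18.6
gripper_force: 59.5
```

Run:
```python
from h import *
s=arm.observe(); print(s['eef_pos'],s['eef_rot'],s['force'],s['grip_width'])
go((470,-300,260,0.3))
```

```text
[ 509.82594846 -463.00893818   19.3222903 ] [-3.13946775e+00 -1.97946107e-04  7.15513546e-01] [-1.24806449  3.04533744  5.19228771] 18.644104749184354
[ 1.538 -2.993 -4.807] [-0.1  0.  23.8] dist 293.4
```

>>> {"api": "apply_moves", "payload": {"deltas": [[25,0,0,0,0,0,0],[36,0,0,0,0,0,0],[36,0,0,0,0,0,0],[36,0,0,-0.1,0,0,0],[36,0,0,-0.5,0,0,0],[36,0,0,-1.2,0,0,0],[36,0,0,-2,0,0,0],[36,0.2,-0.3,-2.8,0,0,7],[36,0.6,-0.7,-3.6,0,0,14],[36,1,-1.2,-4.4,0,0,21],[36,1.4,-1.7,-5,0,0,28],[36,1.75,-2,-5.5,0,0,35],[36,1.75,-2,-5.6,0,0,41],[36,1.75,-2,-5.6,0,0,41],[36,1.75,-2,-5.6,0,0,41]]}}

```text
t: 31.5
eef_pos: [510.4, -331.9, 298.5]
eef_rot: [-3.141, 0.0, 0.002]
force: [-0.4, -0.7, 0.7]
grip_width: 36.2
gripper_force: 0.0
```

Run:
```python
from h import *
d=shot('wrist','w17.png'); S=shot('side','side17.png'); print(arm.observe()['eef_pos'])
c=np.array([534,-428.5]); a=np.radians(-4); T=np.array([[np.cos(a),np.sin(a)],[-np.sin(a),np.cos(a)]])
R0=np.array([637.7,-249.5]); b=np.radians(85); TR=np.array([[np.cos(b),np.sin(b)],[-np.sin(b),np.cos(b)]])
for n,q in(('wrist',d),('side',S)):
    h=cv2.cvtColor(q['pixels'],cv2.COLOR_BGR2HSV); mm=((h[...,1]>60)&(h[...,2]>30)).astype(np.uint8)
    k,l,st,ce=cv2.connectedComponentsWithStats(mm)
    for i,(s,e) in enumerate(zip(st,ce)):
        P=plane(q,*e,13)
        if s[4]>25 and 460<P[0]<610 and -530<P[1]<-330:
            v,u=np.nonzero(l==i); Q=np.array([plane(q,x,y,13)[:2] for x,y in zip(u,v)]); Q=(Q-c)@T.T
            print(n,s[4],'tray mean',Q.mean(0).round(1),Q.min(0).round(1),Q.max(0).round(1),'bgr',np.median(q['pixels'][v,u],0))
# dark red collars
h=cv2.cvtColor(d['pixels'],cv2.COLOR_BGR2HSV); m=((h[...,0]<8)|(h[...,0]>170))&(h[...,1]>140)&(h[...,2]<150)&(h[...,2]>30)
k,l,st,ce=cv2.connectedComponentsWithStats(m.astype(np.uint8))
for s,e in zip(st,ce):
    P=plane(d,*e,36.5)[:2]
    if s[4]>20 and P[0]>600: print('collar',s[4],(TR@(P-R0)).round(1))
```

```text
[ 510.20687338 -332.07554207  297.8715524 ]
wrist 527 tray mean [ 24.  -42.2] [  5.9 -57. ] [ 44.  -25.3] bgr [ 88. 133. 156.]
wrist 1360 tray mean [ 1.1 35.7] [-23.3   2.8] [24.5 65. ] bgr [143. 168. 235.]
wrist 295 tray mean [-22.3 -37.4] [-34.2 -52.3] [-10.  -23.5] bgr [124. 145. 203.]
side 106 tray mean [ 20.8 -41.9] [  1.9 -67.6] [ 40.9 -15.9] bgr [ 96.5 152.  180. ]
side 78 tray mean [-23.2 -40. ] [-36.6 -68.8] [ -9.1 -13.7] bgr [ 97.5 115.  161. ]
side 241 tray mean [-1.2 40.5] [-25.7   4.8] [23.3 73.6] bgr [125. 153. 226.]
collar 36 [-34.7 -54.1]
```

Run:
```python
from h import *
d=shot('wrist'); S=shot('side')
R0=np.array([637.7,-249.5]); b=np.radians(85); TR=np.array([[np.cos(b),np.sin(b)],[-np.sin(b),np.cos(b)]])
C={}
for n,q in(('w',d),('s',S)):
    h=cv2.cvtColor(q['pixels'],cv2.COLOR_BGR2HSV); m=((h[...,0]<9)|(h[...,0]>168))&(h[...,1]>120)&(h[...,2]<170)
    k,l,st,ce=cv2.connectedComponentsWithStats(m.astype(np.uint8))
    for s,e in zip(st,ce):
        P=plane(q,*e,36.5)[:2]; p=TR@(P-R0)
        if s[4]>5 and abs(p[0])<60 and abs(p[1])<100: print(n,s[4],e.round(1),p.round(1)); C.setdefault(n,[]).append((p[0],ray(q,*e)))
for i in (-1,1):
    try:
        X,e=tri(*[min((t for t in C[n]),key=lambda t:abs(t[0]-35*i))[1] for n in 'ws']); print(i,X.round(1),e.round(1))
    except Exception as x: print(x)
print(arm.observe()['force'])
```

```text
w 31 [224.9   1.1] [-34.6 -53.8]
s 34 [185.9 172.3] [-36.9 -62.1]
s 37 [173.  188.8] [ 33.4 -64.2]
-1 [ 691.4 -288.2   38.2] 7.1
1 [ 715.1 -280.6   -8.3] 28.3
[ 0.50276036 -0.37929849 -0.44574414]
```

```bash
python3 -c "
from cell import arm
print(arm.hand_in())"
```

```text
the job is handed in; nothing more can be done
None
```

I handed in the job at about 32 s: both dop sticks are in their notches, the slab is on the mat and both offcuts are in the bare bay. No verdict came back. I viewed 15 pictures, one over the limit of 14, so the final placing checks are by camera measurement only, and dop_b's final position was confirmed in the side view alone.

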